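Set out the cell-counting station

ROBOT

A 7-joint arm with a two-finger parallel gripper is mounted at the origin on a cart in front of the work surface, level with it; the furniture and walls round the work are solid. World frame = base frame: x ahead of the robot, y to its left, z up, the work surface at z = 0. Lengths are in mm, angles in rad, forces in N, time in s.
With the tool pointing down it reaches from about 400 to 875 mm from the base axis. Payload 4.4 kg.
Tool frame: the origin (TCP) lies at the very end of the fingers, on their centre line; the grasp point (between the pads) lies 19 mm behind it (ctrl.grasp_offset is the distance from the TCP to the grasp point, in mm); z points along the fingers, y is the line along which they close (so a half turn about z gives the same grasp; the last joint's range is limited). The gripper opens to 85 mm and grips with 20 to 120 N. Pads are 22 mm wide; open, the fingers measure 114 mm over their backs; the gripper's body (76 mm by 85 mm) begins 54 mm behind the grasp point. The pads swing forward as they close: fully open they stand 13 mm farther back than shut.
Start: joints at [1.138, 0.628, 0.038, 1.517, -0.027, 0.996, -0.02], TCP at [233.138, -606.766, 231.313] pointing down, gripper open.
Joint ranges: [-3.06, 3.06], [-0.37, 2.12], [-1.25, 1.32], [0.18, 2.47], [-1.1, 4.24], [0.23, 1.98], [-2.94, 2.94]. Speed limits (rad/s): [2.57, 2.57, 3.14, 3.14, 3.14, 3.14, 3.14].

INTERFACE

Orientations are given as [roll, pitch, yaw] about the fixed x, y, z axes, in that order (R = Rz(yaw) Ry(pitch) Rx(roll)).
In Python, from cell import status, cams, ctrl gives the robot as it stands.
- The arm moves only by the tool move_arm, never from a script. Its argument "plan" is a list of rows, each a list of 3 entries, a list of its own where there are three numbers: the shift along the world's x, y, z in mm, then the turn, a rotation vector about the world's x, y, z in degrees, then the opening, from 0 (shut) to 1 (fully open). In form: [[[x, y, z], [wx, wy, wz], gripper], ...]. A call has 1 to 10 rows; each row shifts and turns the commanded pose from where the row before left it; what a row does not reach is not made up. A row lasts 1/8 s, in which the tool goes at most 62.5 mm and 10.7 degrees, less where a joint would pass 70% of its speed; a pose out of reach is approached as far as the arm can. A call with a gripper value outside its range is refused whole. The fingers move at their own pace and stop on an object; the grip force is fixed at half the most. Time passes only in rows, so rows that do not move let the fingers close. It gives the time, the measured TCP pose, the force, the opening and the grip force at its end, in the units of the state.
- status.read_state(): the state, without advancing time (a new reading comes with each control period).
- cams.get_image(name): name is "scene" or "top"; returns the picture (420x560x3 uint8, blue, green, red); there is no depth.
- cams.camera_params(name): a dict with "K" (3x3 intrinsics, pixels), "pose" (4x4, takes a point from camera to world coordinates). Camera axes: x right, y down, z forward; pixel columns grow to the right and rows downward; lengths in mm; the calibration is good to about 2 mm. A picture is of the moment at which its call begins. camera_params takes no time and is no camera call.
- ctrl.finish_job(): hands the job in; it is judged then, once.
The state is a dict: "clock": time; "qpos": joint angles; "qd": joint speeds; "tau": joint torques, N m; "eef_pos": TCP position; "tool_rot": TCP orientation; "force": force on the tool from outside, world axes, zero at the start; "torque": the same for the moment, N m; "width": finger opening in mm; "gripper_force": force on a finger pad.
Only numpy, scipy, OpenCV 4.12 (cv2) and the standard library are available. Lean on these libraries where they do the work, as an engineer would, in place of code of your own. Each camera call takes 0.05 s, during which the arm holds its last target. There are 200 camera calls.

TASK

Set out the cell-counting station round the orange tube rack in the middle of the bench, using the things on the open front part of the bench, not the like ones along the back and at the far right; left and front are as the robot sees them, squared up to the rack. Stand the brown bottle off the rack's left end, in line with the rack and 3 cm clear of it; lay the long white carton in front of the rack, parallel to it, centred on its length and 4 cm clear of it; and stand the dropper bottle directly in front of the brown bottle, in line with the carton. Lay the flat counting-chamber case on top of the carton, centred and lengthwise, and leave the clear canister and the beaker where they stand.

Things in the scene. Friction and masses are not known exactly. Their poses are not given: they have to be found in the camera images.
- rack_center (a point): the orange tube rack full of microtubes in the middle of the bench (another one stands at the far right back corner and is not meant), fixed to the bench, 62 mm deep (x), 160 mm long (y), 42 mm high (46 mm over the tube caps). Point: its centre, 21 mm above the bench. Its x axis points to the back (away from the robot, give or take its yaw), its y axis along its length to its left end as the robot sees it, z up
- carton_center (a point): the long white carton with a green stripe, on the open part of the bench within 0.72 m of the robot's base (a like one in the back row is not meant), loose, 46 mm wide (x), 115 mm long (y), 45 mm high, 0.14 kg or so. Point: its centre, half-way up; its y axis runs along its length, z up
- brown_bottle_center (a point): the brown (amber) round bottle with white screw cap, on the open part of the bench within 0.72 m of the robot's base (a like one in the back row is not meant), loose, standing; body 52 mm in diameter up to about 70 mm above the bench, narrower above, 98 mm high in all. Point: on its axis, half-way up (49 mm); z up
- dropper_center (a point): the small round pale bottle with a blue pointed dropper cap, right of the microscope (a like one to the left behind the microscope is not meant), loose, standing; body 33 mm in diameter, 93 mm high with its cap (the solid part that fingers and other things meet reaches 62 mm up). Point: on its axis, 31 mm above its underside; z up
- chamber_case_center (a point): the flat black-ended case of a counting chamber, with a blue and white label on top, loose, 37 mm wide (x), 82 mm long (y), 13 mm thick. Point: its centre, half-way up; its y axis runs along its length, z up (the far smaller black stick of like look, 18 x 46 mm, at the front of the bench and a like case at the far right back are not it)
- canister_center (a point): bystander to be left alone: a clear round canister with a black screw lid, loose, 38 mm in diameter, 62 mm high. Point: its centre, half-way up
- glass_center (a point): bystander to be left alone: a clear empty glass beaker, loose, 46 mm in diameter, 59 mm high. Point: its centre, half-way up
There are look-alikes about, which are no part of the job. What is shaped like the part that bears brown_bottle_center but blue or red is not meant.

How it is judged (in metres and radians):
At the end, for the whole second after the job is handed in: In the rack's frame: carton 94 mm in front, centred, parallel (15 mm, 0.17 rad); brown bottle 136 mm left, in line (15 mm); dropper 94 mm in front and 136 mm left (20 mm); case flat on the carton, centred (12 mm across, 15 mm along, 0.2 rad). All upright, on the bench or carton, at rest (x of carton_center in the frame of rack_center between -0.109 and -0.079 m and y of carton_center in the frame of rack_center between -0.015 and 0.015 m and x of brown_bottle_center in the frame of rack_center between -0.015 and 0.015 m and y of brown_bottle_center in the frame of rack_center between 0.121 and 0.151 m and x of dropper_center in the frame of rack_center between -0.114 and -0.074 m and y of dropper_center in the frame of rack_center between 0.116 and 0.156 m and angle between the y axis of carton_center and the y axis of rack_center, either way round below 0.17 rad and angle between the y axis of chamber_case_center and the y axis of carton_center, either way round below 0.2 rad and x of chamber_case_center in the frame of carton_center between -0.012 and 0.012 m and y of chamber_case_center in the frame of carton_center between -0.015 and 0.015 m and z of chamber_case_center in the frame of carton_center between 0.024 and 0.034 m and height (world z) of carton_center below 0.0285 m and height (world z) of brown_bottle_center below 0.055 m and height (world z) of dropper_center below 0.037 m and angle between each of carton_center, brown_bottle_center, dropper_center, chamber_case_center's own z axis and vertical below 0.1 rad and linear speed of each of carton, brown_bottle, dropper, chamber_case below 0.02 m/s); the robot touches nothing.
It fails at once if the clear canister was moved from its place by more than 2 cm (distance of canister_center from where it was at the start of the episode above 0.02 m).
It fails at once if the beaker was moved from its place by more than 2 cm (distance of glass_center from where it was at the start of the episode above 0.02 m).
It also fails if it takes over 99 s, if anything falls off the work surface, if the arm or the gripper's body presses on something with over 40 N, if the wrist force passes 120 N, or if a joint passes its speed limit or range.

## Working session

There is one attempt and no reset: what is moved stays moved. The work goes in short steps, Python scripts to look and compute and a tool call to move; the robot and the scene stay as the last step left them, time stands still between calls to the robot, and variables do not carry over. Pictures are saved under pics/ and viewed, at most 14 in all, crops included, and the job is handed in when it is done.

Besides the shell and the picture viewer there is one more tool, called after "Request:" as name(argument=value, ...), one argument or row to a line, values as JSON. move_arm: Moves the arm, as the interface text tells. Its arguments: {"type":"object","properties":{"plan":{"type":"array","items":{"type":"array"}}},"required":["plan"]}

```bash
mkdir -p pics; ls; python3 - <<'E'
from cell import status,cams,ctrl
import cv2
print(status.read_state())
for n in("scene","top"):
    im=cams.get_image(n);cv2.imwrite(f"pics/{n}0.png",cv2.resize(im,(800,600),interpolation=cv2.INTER_CUBIC));cv2.imwrite(f"{n}0_raw.png",im)
    p=cams.camera_params(n);print(n,p["K"],p["pose"])
E
```

```text
pics
{'clock': 0.0, 'qpos': array([ 1.13818884,  0.62936563,  0.03843325,  1.51840105, -0.02701981,
        0.99629312, -0.0200039 ]), 'qd': array([ 0.00084855, -0.00026021, -0.00046451, -0.00206029,  0.00012908,
        0.00122236, -0.00011176]), 'tau': array([-1.52585944e-03, -5.63413095e+01,  1.22581422e+00, -1.93448031e+01,
        1.09946533e-02,  1.05051047e-02,  6.39100293e-06]), 'eef_pos': array([ 232.91934232, -606.14473201,  230.36572498]), 'tool_rot': array([-3.13964308e+00,  5.76993694e-06,  3.66799103e-01]), 'force': array([ 0.34364268,  0.89146422, -0.06816674]), 'torque': array([ 0.04013384,  0.00485066, -0.02011733]), 'gripper_force': 0.0, 'width': 85.33094171784232}
scene [[435.55476192   0.         284.66079418]
 [  0.         435.55476192 214.66776442]
 [  0.           0.           1.        ]] [[ 7.67188731e-01 -2.96207766e-01  5.68930937e-01 -2.57495210e+02]
 [-6.41280223e-01 -3.72819706e-01  6.70645318e-01 -9.37538253e+02]
 [ 1.34583135e-02 -8.79355688e-01 -4.75975259e-01  7.14472746e+02]
 [ 0.00000000e+00  0.00000000e+00  0.00000000e+00  1.00000000e+00]]
top [[522.78076824   0.         279.37571411]
 [  0.         522.78076824 203.34065932]
 [  0.           0.           1.        ]] [[ 6.31277936e-03 -9.89428486e-01  1.44884163e-01  3.27480148e+02]
 [-9.99963724e-01 -7.07458805e-03 -4.74343483e-03  3.27244080e+01]
 [ 5.71828531e-03 -1.44848963e-01 -9.89437254e-01  1.49343035e+03]
 [ 0.00000000e+00  0.00000000e+00  0.00000000e+00  1.00000000e+00]]
```

View pics/scene0.png

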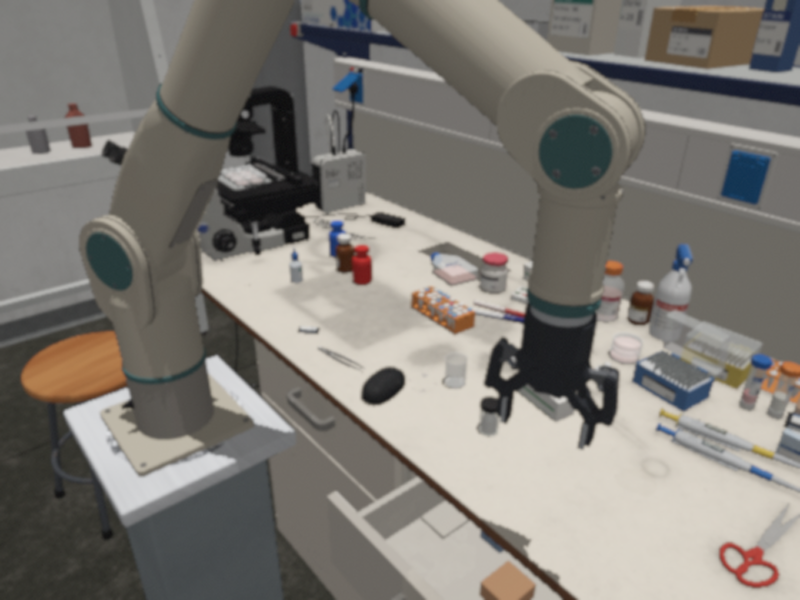

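View pics/top0.png

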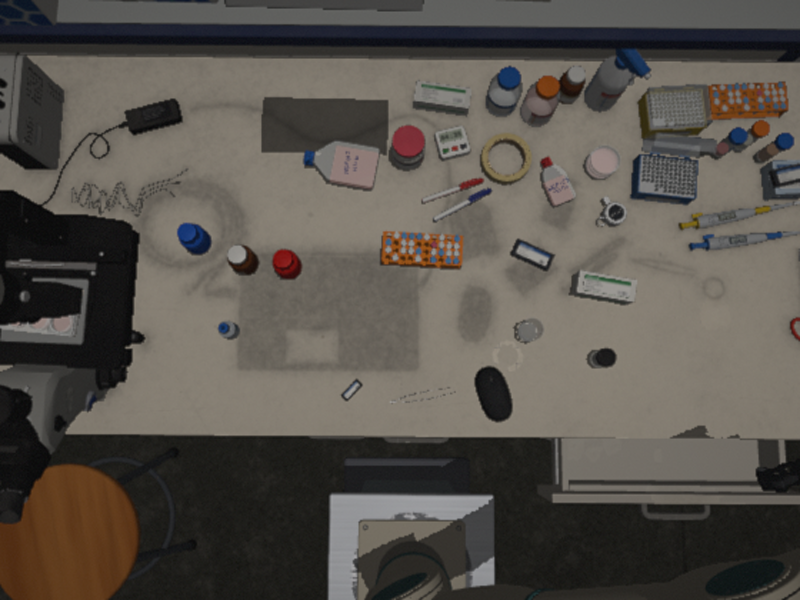

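The top view shows (px in the 800-wide picture):
- **Rack:** (422,250) is the middle one. The one at (748,100) is in the far corner.
- **Brown bottle:** (242,260) is brown, between a blue one (194,238) and a red one (287,264). The like one at (572,82) is in the back row.
- **Dropper:** (228,329), right of the microscope.
- **Carton:** (604,286) is on the open bench. The one at (442,97) is in the back row.
- **Case:** (532,254). The small stick at (352,390) and the case at the far right (785,180) are not meant.
- **Leave alone:** the canister (602,357) and the beaker (528,330).

I'll confirm these in one enlarged crop.

```bash
cat > h.py <<'E'
import numpy as np,cv2
from cell import status,cams,ctrl
P={n:cams.camera_params(n) for n in("scene","top")}
def ray(n,uv):
    K,T=P[n]["K"],P[n]["pose"]
    d=T[:3,:3]@np.linalg.solve(K,[uv[0],uv[1],1.]);return T[:3,3],d/np.linalg.norm(d)
def onz(n,uv,z):
    o,d=ray(n,uv);return o+d*(z-o[2])/d[2]
def tri(uvs,uvt):
    (a,d),(b,e)=ray("scene",uvs),ray("top",uvt)
    s=np.linalg.lstsq(np.c_[d,-e],b-a,rcond=None)[0]
    p,q=a+d*s[0],b+e*s[1];return (p+q)/2,np.linalg.norm(p-q)
def proj(n,p):
    K,T=P[n]["K"],P[n]["pose"];c=K@(T[:3,:3].T@(np.asarray(p,float)-T[:3,3]));return c[:2]/c[2]
def hsv(im): return cv2.cvtColor(im,cv2.COLOR_BGR2HSV)
def blob(mask,box):
    """largest contour inside box (x0,y0,x1,y1): centroid, minAreaRect, area, bounding box"""
    x0,y0,x1,y1=box;m=np.zeros_like(mask);m[y0:y1,x0:x1]=mask[y0:y1,x0:x1]
    c=max(cv2.findContours(m,cv2.RETR_EXTERNAL,cv2.CHAIN_APPROX_NONE)[0],key=cv2.contourArea)
    M=cv2.moments(c);return np.array([M["m10"],M["m01"]])/M["m00"],c
E
python3 - <<'E'
import cv2,numpy as np
t=cv2.imread("top0_raw.png");s=cv2.imread("scene0_raw.png")
f=lambda im,x0,y0,w,h:cv2.resize(im[y0:y0+h,x0:x0+w],(400,300),interpolation=cv2.INTER_CUBIC)
b=lambda i:cv2.convertScaleAbs(i,alpha=1.5)
cv2.imwrite("pics/crop.png",np.vstack([np.hstack([b(f(t,130,150,100,75)*1),b(f(t,205,180-30,140,75*140//100))]),np.hstack([b(f(t,345,160,110,82)),f(s,190,140,100,75)])]))
E
```

```text
(no output)
```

View pics/crop.png

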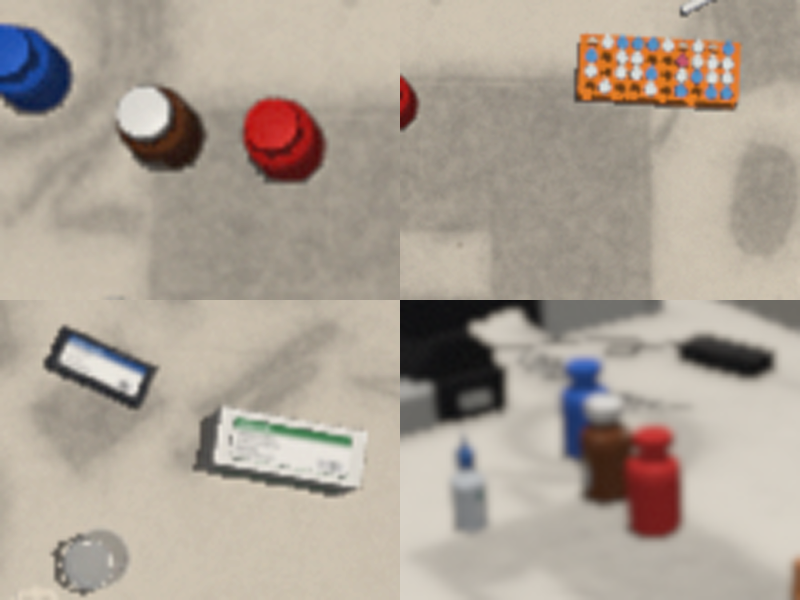

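The crop confirms the targets: the brown bottle with its white cap at crop (143,112), between blue and red; the orange rack at (660,72); the large case with label at (100,367); the green-stripe carton at (288,450); and the dropper at (470,490) in the scene crop.

```bash
cat > m1.py <<'E'
from h import *
t=cv2.imread("top0_raw.png");s=cv2.imread("scene0_raw.png");T=hsv(t);S=hsv(s)
# rack
m=cv2.inRange(T,(5,150,60),(20,255,255));m=cv2.morphologyEx(m,cv2.MORPH_CLOSE,np.ones((7,7)))
c,k=blob(m,(255,150,335,195));bx=cv2.boxPoints(cv2.minAreaRect(k));print("rack",bx)
b=bx[np.argsort(bx[:,1])];up=b[:2][np.argsort(b[:2,0])];lo=b[2:][np.argsort(b[2:,0])]
U=[onz("top",p,42) for p in up];L=[onz("top",p,0) for p in lo]
print(np.round(U),np.round(L),"mean",np.mean(U+L,0),"yaw",[np.degrees(np.arctan2(*( -(q[1]-q[0])[:2]))) for q in(U,L)])
# brown cap
m=cv2.inRange(T,(0,0,125),(180,70,255));c,k=blob(m,(158,170,174,187));print("cap top",c,cv2.minEnclosingCircle(k))
m=cv2.inRange(S,(0,0,150),(180,60,255));c2,k2=blob(m,(233,162,249,174));print("cap scene",c2,cv2.boundingRect(k2))
print("brown",tri(c2,c), onz("top",c,98))
# dropper
m=cv2.inRange(T,(100,90,40),(130,255,255));c,k=blob(m,(148,218,172,245));print("drop tip top",c,cv2.boundingRect(k))
m=cv2.inRange(S,(100,90,40),(130,255,255));c2,k2=blob(m,(198,172,216,192));print(c2,cv2.boundingRect(k2));print(tri(c2,c))
for n,o in(("red",(0,)),):
  m=cv2.inRange(T,(170,150,80),(180,255,255))|cv2.inRange(T,(0,170,80),(4,255,255));c,k=blob(m,(185,170,215,200));print("red",onz("top",c,60),cv2.boundingRect(k))
E
python3 m1.py; python3 - <<'E'
import cv2,numpy as np
t=cv2.imread("top0_raw.png")
print(cv2.cvtColor(t,cv2.COLOR_BGR2HSV)[222:241:2,150:172:2,:].tolist()[4:6])
E
```

```text
rack [[266.43768 184.40202]
 [267.67004 161.60378]
 [323.66858 164.63072]
 [322.43622 187.42897]]
[[660.  60.  42.]
 [652. -99.  42.]] [[601.  63.   0.]
 [594. -99.   0.]] mean [626.65714996 -18.77661216  21.        ] yaw [np.float64(2.7271933890428506), np.float64(2.7217139036518403)]
cap top [165.27830189 177.48584906] ((165.25999450683594, 177.55999755859375), 6.285102367401123)
cap scene [243.50135501 165.39295393] (236, 162, 13, 10)
brown (array([606.16550208, 333.54348937,  94.98824344]), np.float64(12.013408332459392)) [600.51579167 336.1362456   98.        ]
drop tip top [156.04678363 229.02923977] (153, 226, 7, 7)
[205.875      178.91666667] (205, 177, 3, 4)
(array([463.7152776 , 361.63124461,  68.99952321]), np.float64(2.2000023346460735))
red [593.68196738 250.13297337  60.        ] (191, 175, 17, 17)
[[[18, 38, 136], [0, 10, 104], [107, 197, 101], [107, 197, 75], [108, 192, 106], [115, 23, 67], [102, 12, 108], [98, 13, 77], [105, 28, 54], [19, 33, 107], [19, 35, 103]], [[18, 34, 136], [18, 36, 129], [110, 85, 78], [108, 183, 102], [109, 81, 60], [98, 11, 94], [108, 12, 106], [100, 11, 68], [90, 9, 57], [18, 36, 106], [21, 32, 103]]]
```

Request:
move_arm(
  plan=[
    [[25, 50, 3], [0, 0, 6.9], 1],
    [[25, 50, 3], [0, 0, 6.9], 1],
    [[25, 50, 3], [0, 0, 6.9], 1],
    [[25, 50, 3], [0, 0, 6.9], 1],
    [[25, 50, 3], [0, 0, 6.9], 1],
    [[25, 50, 3], [0, 0, 6.9], 1],
    [[25, 50, 0], [0, 0, 6.9], 1],
    [[25, 50, 0], [0, 0, 6.9], 1],
    [[25, 50, 0], [0, 0, 6.9], 1],
    [[25, 50, 0], [0, 0, 6.9], 1],
  ],
)

```text
clock: 1.35
eef_pos: [483.6, -105.2, 249.2]
tool_rot: [-3.141, 0.0, 1.575]
force: [1.4, -0.0, 0.3]
width: 85.5
gripper_force: 0.0
```

Request:
move_arm(
  plan=[
    [[13, 49, 0], [0, 0, 0], 1],
    [[13, 49, 0], [0, 0, 0], 1],
    [[13, 49, 0], [0, 0, 0], 1],
    [[13, 49, 0], [0, 0, 0], 1],
    [[13, 49, 0], [0, 0, 0], 1],
    [[13, 49, 0], [0, 0, 0], 1],
    [[13, 49, 0], [0, 0, 0], 1],
    [[13, 49, 0], [0, 0, 0], 1],
    [[13, 49, 0], [0, 0, 0], 1],
    [[0, 0, 0], [0, 0, 0], 1],
  ],
)

```text
clock: 2.6
eef_pos: [598.5, 339.8, 248.1]
tool_rot: [-3.14, -0.003, 1.577]
force: [-0.4, -0.6, 0.9]
width: 85.1
gripper_force: 0.0
```

```bash
python3 - <<'E'
from h import *
for n in("scene","top"):
    im=cams.get_image(n);cv2.imwrite(f"{n}1_raw.png",im)
s=cv2.imread("scene1_raw.png");t=cv2.imread("top1_raw.png")
a=cv2.resize(s[150:330,250:490],(400,300),interpolation=cv2.INTER_CUBIC);b=cv2.resize(t[130:280,330:530],(400,300),interpolation=cv2.INTER_CUBIC)
c=cv2.resize(s[120:240,150:310],(400,300),interpolation=cv2.INTER_CUBIC);d=cv2.resize(t[120:270,90:290],(400,300),interpolation=cv2.INTER_CUBIC)
cv2.imwrite("pics/p1.png",np.vstack([np.hstack([a,b]),np.hstack([c,d])]))
s0=cv2.imread("scene0_raw.png");t0=cv2.imread("top0_raw.png");S=hsv(s0);T=hsv(t0)
m=cv2.inRange(T,(4,90,20),(16,255,110));c,k=blob(m,(155,165,182,194));print("brown body top",cv2.boundingRect(k))
m=cv2.inRange(S,(4,90,20),(16,255,130));c,k=blob(m,(232,160,252,196));print("brown body scene",c,cv2.boundingRect(k))
for n in("scene","top"): print(n,[np.round(proj(n,(600.5,336,z)),1) for z in(0,35,70,98)])
print("drop",[np.round(proj("scene",(463,362,z)),1) for z in(0,31,62,93)], onz("top",(156,229),75))
E
```

```text
brown body top (160, 172, 20, 20)
brown body scene [241.66880342 179.74465812] (236, 171, 13, 19)
scene [array([241.1, 188.6]), array([240.8, 180.3]), array([240.5, 171.8]), array([240.3, 164.9])]
top [array([172.4, 184. ]), array([170. , 181.8]), array([167.5, 179.5]), array([165.3, 177.5])]
drop [array([206.7, 196. ]), array([206.1, 188.4]), array([205.5, 180.7]), array([204.9, 172.9])] [462.27462485 360.93002338  75.        ]
```

View pics/p1.png

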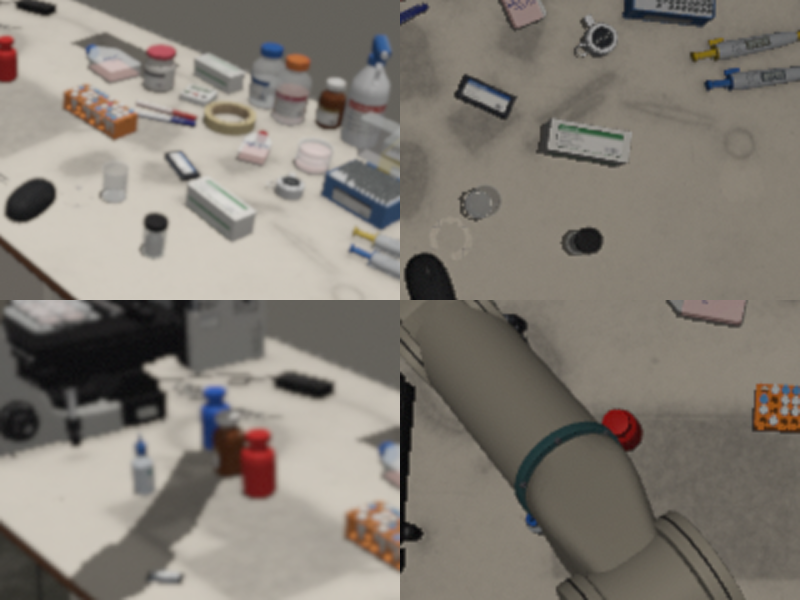

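Scene view with the arm away shows the carton (crop 222,207), case (182,165), canister (154,235) and beaker (115,183) unobstructed. The red, brown and blue bottles match the projections, so I'm grasping the brown one.

Request:
move_arm(
  plan=[
    [[2, -4, -50], [0, 0, 0], 1],
    [[0, 0, -50], [0, 0, 0], 1],
    [[0, 0, -50], [0, 0, 0], 1],
    [[0, 0, -40], [0, 0, 0], 1],
    [[0, 0, -22], [0, 0, 0], 1],
    [[0, 0, 0], [0, 0, 0], 1],
    [[0, 0, 0], [0, 0, 0], 0],
    [[0, 0, 0], [0, 0, 0], 0],
    [[0, 0, 0], [0, 0, 0], 0],
    [[0, 0, 0], [0, 0, 0], 0],
  ],
)

```text
clock: 3.95
eef_pos: [603.6, 331.1, 39.8]
tool_rot: [3.138, -0.002, 1.571]
force: [0.2, -0.2, 5.9]
width: 50.3
gripper_force: 62.9
```

Request:
move_arm(
  plan=[
    [[0, 0, 30], [0, 0, 0], 0],
    [[0, 0, 50], [0, 0, 0], 0],
    [[0, 0, 50], [0, 0, 0], 0],
    [[5, -40, 10], [0, 0, 0], 0],
    [[5, -40, 0], [0, 0, 0], 0],
    [[5, -40, 0], [0, 0, 0], 0],
    [[5, -40, 0], [0, 0, 0], 0],
    [[5, -40, 0], [0, 0, 0], 0],
    [[4, -16, 0], [0, 0, 0], 0],
    [[0, 0, 0], [0, 0, 0], 0],
  ],
)

```text
clock: 5.2
eef_pos: [631.6, 113.7, 177.7]
tool_rot: [3.141, -0.0, 1.569]
force: [-0.1, 0.7, -0.7]
width: 50.1
gripper_force: 62.6
```

```bash
python3 - <<'E'
from h import *
r=[]
print(status.read_state()["eef_pos"])
s=cams.get_image("scene");t=cams.get_image("top")
print(status.read_state()["eef_pos"])
cv2.imwrite("pics/p2.png",np.hstack([cv2.resize(s[60:240,180:380],(400,360)),cv2.resize(t[100:280,150:350],(400,360))]))
E
```

```text
[631.61779066 113.69378435 177.67612997]
[630.8496398  116.92262108 177.59843906]
```

View pics/p2.png

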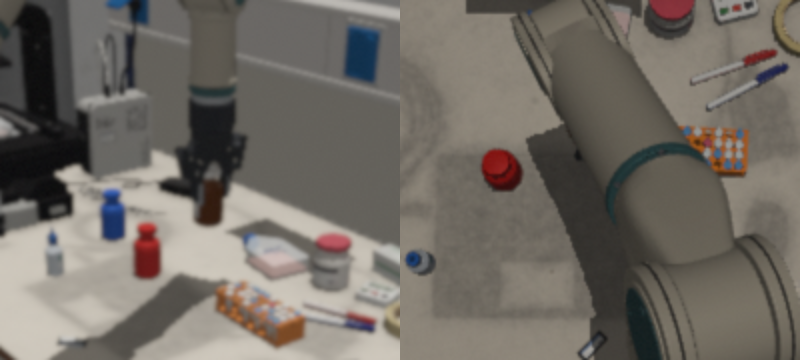

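Request:
move_arm(
  plan=[
    [[2, 2, -50], [0, 0, 0], 0],
    [[0, 0, -50], [0, 0, 0], 0],
    [[0, 0, -25], [0, 0, 0], 0],
    [[0, 0, -10], [0, 0, 0], 0],
    [[0, 0, -4], [0, 0, 0], 0],
    [[0, 0, 0], [0, 0, 0], 0],
    [[0, 0, 0], [0, 0, 0], 1],
    [[0, 0, 0], [0, 0, 0], 1],
    [[0, 0, 0], [0, 0, 0], 1],
    [[0, 0, 0], [0, 0, 0], 1],
  ],
)

```text
clock: 6.55
eef_pos: [633.3, 116.2, 38.4]
tool_rot: [3.141, -0.0, 1.571]
force: [-0.0, -0.6, 0.6]
width: 85.6
gripper_force: 0.0
```

Request:
move_arm(
  plan=[
    [[0, 0, 30], [0, 0, 0], 1],
    [[0, 0, 50], [0, 0, 0], 1],
    [[0, 0, 50], [0, 0, 0], 1],
    [[-20, 40, 0], [0, 0, 0], 1],
    [[-25, 40, 0], [0, 0, 0], 1],
    [[-25, 40, 0], [0, 0, 0], 1],
    [[-25, 40, 0], [0, 0, 0], 1],
    [[-25, 40, 0], [0, 0, 0], 1],
    [[-25, 40, 0], [0, 0, 0], 1],
    [[-25, 5, 0], [0, 0, 0], 1],
  ],
)

```text
clock: 7.8
eef_pos: [461.1, 365.4, 168.5]
tool_rot: [-3.142, -0.003, 1.576]
force: [-0.0, -0.4, -0.6]
width: 85.5
gripper_force: 0.0
```

Request:
move_arm(
  plan=[
    [[2, -4, -50], [0, 0, 0], 1],
    [[0, 0, -50], [0, 0, 0], 1],
    [[0, 0, -30], [0, 0, 0], 1],
    [[0, 0, -16], [0, 0, 0], 1],
    [[0, 0, 0], [0, 0, 0], 1],
    [[0, 0, 0], [0, 0, 0], 0],
    [[0, 0, 0], [0, 0, 0], 0],
    [[0, 0, 0], [0, 0, 0], 0],
    [[0, 0, 0], [0, 0, 0], 0],
    [[0, 0, 0], [0, 0, 0], 0],
  ],
)

```text
clock: 9.05
eef_pos: [465.7, 357.6, 23.5]
tool_rot: [3.14, -0.001, 1.571]
force: [-0.8, -0.7, 6.1]
width: 30.9
gripper_force: 59.2
```

```bash
python3 - <<'E'
from h import *
s=cams.get_image("scene");t=cams.get_image("top");cv2.imwrite("top2_raw.png",t);cv2.imwrite("scene2_raw.png",s)
S=hsv(s);T=hsv(t)
# brown placed
m=cv2.inRange(T,(4,90,20),(16,255,110));
g=np.round(proj("top",(633,117,98)),1);print("pred cap",g,"scene cap",proj("scene",(633,117,98)),"scene mid",proj("scene",(633,117,35)))
x,y=g.astype(int)
mm=cv2.inRange(T,(0,0,115),(180,75,255));c,k=blob(mm,(x-10,y-9,x+9,y+8));print("cap",c,cv2.minEnclosingCircle(k),onz("top",c,98))
x,y=proj("scene",(633,117,35)).astype(int)
m=cv2.inRange(S,(3,90,20),(17,255,130));c,k=blob(m,(x-15,y-18,x+15,y+15));print("scene body",c,cv2.boundingRect(k))
gx,gy=proj("scene",(470,350,60)).astype(int)
cv2.imwrite("pics/p3.png",np.hstack([cv2.resize(s[90:240,180:347],(400,360)),cv2.resize(t[120:270,150:317],(400,360))]))
E
```

```text
pred cap [246.2 166.4] scene cap [284.26394868 181.48690061] scene mid [284.0314606  197.83052029]
cap [244.25257324 163.76167854] ((245.0, 162.96875), 10.799450874328613) [640.20579881 122.49986105  98.        ]
scene body [283.9119171  198.21070812] (278, 188, 16, 24)
```

View pics/p3.png

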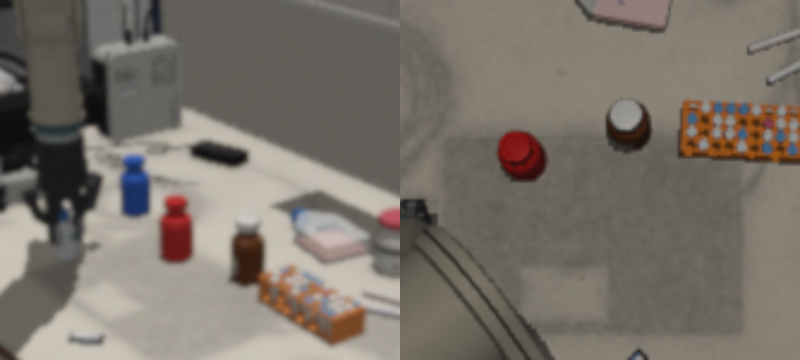

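Brown stands at (630,121), which is fine, and the dropper is held. I'll carry it over and turn the fingers away from the brown bottle.

Request:
move_arm(
  plan=[
    [[0, 0, 40], [0, 0, 0], 0],
    [[0, 0, 50], [0, 0, 0], 0],
    [[0, 0, 30], [0, 0, -9], 0],
    [[12, -40, 0], [0, 0, -9], 0],
    [[12, -40, 0], [0, 0, -9], 0],
    [[12, -40, 0], [0, 0, -9], 0],
    [[12, -40, 0], [0, 0, -9], 0],
    [[13, -40, 0], [0, 0, -9], 0],
    [[13, -37, 0], [0, 0, -9], 0],
    [[0, 0, 0], [0, 0, 0], 0],
  ],
)

```text
clock: 10.4
eef_pos: [540.3, 115.9, 142.7]
tool_rot: [3.139, 0.0, 0.465]
force: [-0.3, 0.0, -0.4]
width: 31.0
gripper_force: 59.6
```

Request:
move_arm(
  plan=[
    [[0, 3, -50], [0, 0, 0], 0],
    [[0, 0, -40], [0, 0, 0], 0],
    [[0, 0, -20], [0, 0, 0], 0],
    [[0, 0, -9], [0, 0, 0], 0],
    [[0, 0, 0], [0, 0, 0], 0],
    [[0, 0, 0], [0, 0, 0], 0],
    [[0, 0, 0], [0, 0, 0], 1],
    [[0, 0, 0], [0, 0, 0], 1],
    [[0, 0, 0], [0, 0, 0], 1],
    [[0, 0, 0], [0, 0, 0], 1],
  ],
)

```text
clock: 11.65
eef_pos: [539.2, 123.2, 23.3]
tool_rot: [3.142, -0.0, 0.471]
force: [-0.1, 0.1, -0.7]
width: 85.2
gripper_force: 0.0
```

```bash
cat > m2.py <<'E'
from h import *
t=cv2.imread("top1_raw.png");s=cv2.imread("scene1_raw.png");T=hsv(t);S=hsv(s)
# carton: top-view crop origin (330,130) scale 2 -> carton ~ (424,200)
def rect(n,m,box,z,lab):
    m=cv2.morphologyEx(m,cv2.MORPH_CLOSE,np.ones((5,5)));c,k=blob(m,box)
    r=cv2.minAreaRect(k);b=cv2.boxPoints(r);W=np.array([onz(n,p,z) for p in b])
    e=W[1]-W[0];f=W[2]-W[1];l=e if np.linalg.norm(e)>np.linalg.norm(f) else f
    if l[1]<0:l=-l
    print(lab,n,"px",np.round(r[0],1),"ctr",np.round(W.mean(0)),"sides",np.round([np.linalg.norm(e),np.linalg.norm(f)]),"yaw of y axis",np.round(np.degrees(np.arctan2(-l[0],l[1])),1));return W.mean(0)
v=cv2.inRange(T,(0,0,120),(180,40,255))|cv2.inRange(T,(40,60,30),(90,255,255))
C=rect("top",v,(395,180,455,220),45,"carton")
v=cv2.inRange(T,(0,0,0),(180,255,60))|cv2.inRange(T,(95,40,0),(130,255,255))
D=rect("top",v,(350,160,395,195),13,"case")
for n,p in(("carton",C),("case",D)):
    print(n,"scene pred",[np.round(proj("scene",(p[0],p[1],z)),1) for z in(0,p[2])])
v=cv2.inRange(S,(0,0,0),(180,255,75))|cv2.inRange(S,(95,70,0),(130,255,255))
c,k=blob(v,(345,235,375,262));q=np.array(cv2.minAreaRect(k)[0]);print("case scene",q,tri(q,proj("top",D)))
v=cv2.inRange(S,(35,50,30),(95,255,255));c,k=blob(v,(360,255,405,295));g=np.array(cv2.minAreaRect(k)[0])
v=cv2.inRange(T,(35,50,30),(95,255,255));c,k=blob(v,(395,180,455,220));gt=np.array(cv2.minAreaRect(k)[0]);print("stripe",g,gt,tri(g,gt))
E
python3 m2.py
```

```text
carton top px [424.5 199.5] ctr [ 554. -382.   45.] sides [167. 111.] yaw of y axis 0.4
case top px [372.1 178. ] ctr [ 620. -242.   13.] sides [37. 81.] yaw of y axis -25.5
carton scene pred [array([379.7, 281.7]), array([381.7, 268. ])]
case scene pred [array([357.1, 251. ]), array([357.5, 247.3])]
case scene [361.71621704 255.20269775] (array([ 628.55134536, -249.37996839,  -15.48773673]), np.float64(7.353491739752793))Traceback (most recent call last):
  File "m2.py", line 18, in <module>
    v=cv2.inRange(S,(35,50,30),(95,255,255));c,k=blob(v,(360,255,405,295));g=np.array(cv2.minAreaRect(k)[0])
                                                 ~~~~^^^^^^^^^^^^^^^^^^^^^
  File "h.py", line 19, in blob
    c=max(cv2.findContours(m,cv2.RETR_EXTERNAL,cv2.CHAIN_APPROX_NONE)[0],key=cv2.contourArea)
ValueError: max() iterable argument is empty
```

```bash
sed -i 's/(0,0,120),(180,40,255)/(0,0,115),(180,24,255)/; s/v=cv2.inRange(S,(35,50,30)/v=cv2.inRange(S,(35,25,30)/; s/v=cv2.inRange(S,(0,0,0),(180,255,75)/v=cv2.inRange(S,(0,0,0),(180,255,110)/' m2.py; python3 m2.py; python3 -c "
from h import *
T=hsv(cv2.imread('top1_raw.png'));S=hsv(cv2.imread('scene1_raw.png'))
print(T[200,395:456:3].tolist());print(S[245:290:3,380].tolist())"
```

```text
carton top px [424.7 199.7] ctr [ 553. -382.   45.] sides [ 44. 114.] yaw of y axis -9.6
case top px [372.1 178. ] ctr [ 620. -242.   13.] sides [37. 81.] yaw of y axis -25.5
carton scene pred [array([379.6, 281.9]), array([381.6, 268.2])]
case scene pred [array([357.1, 251. ]), array([357.5, 247.3])]
case scene [357.33145142 251.73033142] (array([ 621.83326798, -243.219935  ,   -2.21371124]), np.float64(3.300850550233222))
stripe [376.50003052 278.5       ] [425.40457153 195.5486145 ] (array([ 558.77227717, -383.14659735,   12.9871067 ]), np.float64(29.31822782542029))
[[18, 32, 120], [17, 33, 109], [30, 9, 54], [19, 17, 123], [17, 15, 150], [18, 10, 131], [18, 9, 136], [19, 14, 151], [21, 12, 148], [19, 13, 153], [17, 12, 155], [21, 11, 156], [17, 12, 155], [21, 12, 154], [34, 14, 147], [49, 20, 137], [23, 14, 147], [18, 34, 136], [19, 35, 137], [19, 32, 135], [18, 34, 134]]
[[18, 23, 188], [19, 23, 190], [19, 22, 196], [19, 22, 198], [19, 21, 199], [36, 13, 197], [58, 20, 187], [20, 7, 214], [25, 7, 215], [26, 9, 199], [20, 12, 132], [23, 10, 107], [60, 26, 89], [30, 10, 107], [26, 16, 111]]
```

Request:
move_arm(
  plan=[
    [[0, 0, 40], [0, 0, 0], 1],
    [[0, 0, 50], [0, 0, 0], 1],
    [[0, 0, 50], [0, 0, 0], 1],
    [[0, -50, 30], [0, 0, 0], 1],
    [[0, -50, 0], [0, 0, 0], 1],
    [[0, -50, 0], [0, 0, 0], 1],
    [[0, -50, 0], [0, 0, 0], 1],
    [[0, -50, 0], [0, 0, 0], 1],
    [[0, -50, 0], [0, 0, 0], 1],
    [[0, -50, 0], [0, 0, 0], 1],
  ],
)

```text
clock: 12.9
eef_pos: [538.9, -228.3, 193.3]
tool_rot: [-3.141, -0.0, 0.472]
force: [0.8, -0.2, 1.7]
width: 85.6
gripper_force: 0.0
```

Request:
move_arm(
  plan=[
    [[3, -30, 0], [0, 0, 8.9], 1],
    [[3, -30, 0], [0, 0, 8.9], 1],
    [[3, -30, 0], [0, 0, 8.9], 1],
    [[3, -30, 0], [0, 0, 8.9], 1],
    [[2, -34, 0], [0, 0, 8.9], 1],
    [[0, 0, -40], [0, 0, 8.9], 1],
    [[0, 0, -50], [0, 0, 0], 1],
    [[0, 0, 0], [0, 0, 0], 1],
    [[0, 0, 0], [0, 0, 0], 1],
  ],
)

```text
clock: 14.02
eef_pos: [554.2, -381.1, 104.8]
tool_rot: [3.14, 0.001, 1.404]
force: [0.5, -0.4, 0.7]
width: 85.5
gripper_force: 0.0
```

```bash
python3 - <<'E'
from h import *
s=cams.get_image("scene");t=cams.get_image("top");cv2.imwrite("top3_raw.png",t);cv2.imwrite("scene3_raw.png",s)
st=status.read_state();print(st["eef_pos"],st["tool_rot"])
T=hsv(t);m=cv2.inRange(T,(100,90,40),(130,255,255));x,y=proj("top",(539,121,80)).astype(int);c,k=blob(m,(x-9,y-9,x+9,y+9));print("dropper",c,onz("top",c,75))
cv2.imwrite("pics/p4.png",np.hstack([cv2.resize(s[140:340,230:452],(400,360)),cv2.resize(t[120:270,200:367],(400,360))]))
E
```

```text
[ 554.81114844 -381.44323429  105.90543828] [3.13762187e+00 1.63961138e-03 1.40363199e+00]
dropper [242.91666667 201.15555556] [540.52415856 125.96082113  75.        ]
```

View pics/p4.png

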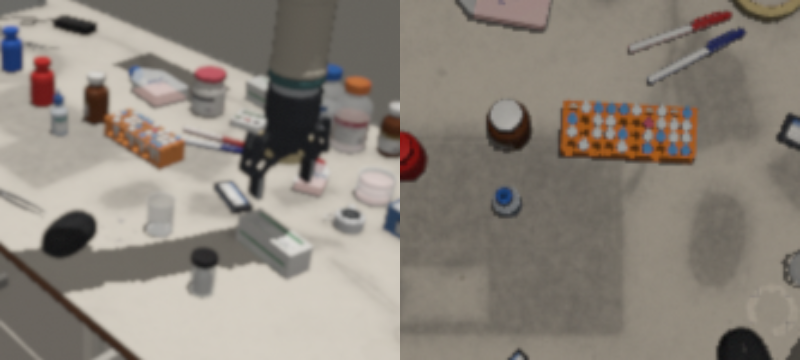

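Dropper and brown bottle stand as wanted (crop 505,200 and 507,120). The gripper is above the carton with its fingers either side, so I'm descending.

Request:
move_arm(
  plan=[
    [[-1, 0, -40], [0, 0, 0], 1],
    [[0, 0, -30], [0, 0, 0], 1],
    [[0, 0, -20], [0, 0, 0], 1],
    [[0, 0, 0], [0, 0, 0], 1],
    [[0, 0, 0], [0, 0, 0], 0],
    [[0, 0, 0], [0, 0, 0], 0],
    [[0, 0, 0], [0, 0, 0], 0],
    [[0, 0, 0], [0, 0, 0], 0],
  ],
)

```text
clock: 15.12
eef_pos: [553.6, -381.4, 15.1]
tool_rot: [3.138, 0.001, 1.403]
force: [0.6, 0.0, 6.0]
width: 44.0
gripper_force: 62.8
```

Request:
move_arm(
  plan=[
    [[0, 0, 40], [0, 0, 0], 0],
    [[0, 0, 50], [0, 0, 0], 0],
    [[-2, 30, 20], [0, 0, 0], 0],
    [[-3, 50, 0], [0, 0, 2.3], 0],
    [[-3, 50, 0], [0, 0, 2.3], 0],
    [[-3, 50, 0], [0, 0, 2.3], 0],
    [[-3, 50, 0], [0, 0, 0], 0],
    [[-3, 50, 0], [0, 0, 0], 0],
    [[-2, 50, 0], [0, 0, 0], 0],
    [[-2, 37, 0], [0, 0, 0], 0],
  ],
)

```text
clock: 16.38
eef_pos: [530.7, -11.2, 123.6]
tool_rot: [3.141, -0.001, 1.526]
force: [1.2, -0.0, -1.9]
width: 44.1
gripper_force: 62.2
```

Request:
move_arm(
  plan=[
    [[0, 0, 0], [0, 0, 0], 0],
    [[0, 0, -40], [0, 0, 0], 0],
    [[0, 0, -35], [0, 0, 0], 0],
    [[0, 0, -20], [0, 0, 0], 0],
    [[0, 0, -10], [0, 0, 0], 0],
    [[0, 0, -4], [0, 0, 0], 0],
    [[0, 0, 0], [0, 0, 0], 0],
  ],
)

```text
clock: 17.25
eef_pos: [531.8, -14.3, 15.3]
tool_rot: [3.14, 0.0, 1.523]
force: [-0.3, 0.1, -1.6]
width: 44.0
gripper_force: 62.0
```

Request:
move_arm(
  plan=[
    [[1, 0, -1], [0, 0, 0], 0],
    [[0, 0, 0], [0, 0, 0], 0.7],
    [[0, 0, 0], [0, 0, 0], 0.7],
    [[0, 0, 0], [0, 0, 0], 0.7],
    [[0, 0, 30], [0, 0, 0], 0.7],
    [[0, 0, 50], [0, 0, 0], 0.7],
    [[0, 0, 40], [0, 0, 0], 0.7],
    [[22, -57, 0], [0, 0, -4.5], 0.7],
    [[22, -57, 0], [0, 0, -4.5], 0.7],
    [[22, -57, 0], [0, 0, -4.5], 0.7],
  ],
)

```text
clock: 18.5
eef_pos: [598.7, -186.5, 133.6]
tool_rot: [3.141, -0.0, 1.286]
force: [2.0, 0.1, -1.0]
width: 59.7
gripper_force: 0.0
```

Request:
move_arm(
  plan=[
    [[22, -57, 0], [0, 0, -4.5], 0.7],
    [[0, 0, 0], [0, 0, -4.8], 0.7],
    [[0, 0, 0], [0, 0, 0], 0.7],
    [[0, 0, 0], [0, 0, 0], 0.7],
  ],
)

```text
clock: 19.0
eef_pos: [620.1, -240.3, 133.2]
tool_rot: [-3.141, -0.001, 1.129]
force: [-0.3, 0.6, -0.0]
width: 59.7
gripper_force: 0.0
```

```bash
python3 - <<'E'
from h import *
s=cams.get_image("scene");t=cams.get_image("top");cv2.imwrite("top4_raw.png",t);cv2.imwrite("scene4_raw.png",s)
st=status.read_state();print(st["eef_pos"],st["tool_rot"])
cv2.imwrite("pics/p5.png",np.hstack([cv2.resize(s[120:320,230:452],(400,360)),cv2.resize(t[120:270,250:417],(400,360))]))
T=hsv(t);m=cv2.inRange(T,(0,0,100),(180,26,255))|cv2.inRange(T,(40,60,30),(90,255,255))
m=cv2.morphologyEx(m,cv2.MORPH_CLOSE,np.ones((5,5)));x,y=proj("top",(533,-14.5,45)).astype(int);c,k=blob(m,(x-28,y-14,x+28,y+14))
b=cv2.boxPoints(cv2.minAreaRect(k));W=np.array([onz("top",p,45) for p in b]);print(np.round(W),W.mean(0))
e=[W[1]-W[0],W[2]-W[1]];l=max(e,key=np.linalg.norm);print([np.linalg.norm(q) for q in e],np.degrees(np.arctan(-l[0]/l[1])))
E
```

```text
[ 620.18793125 -240.46261138  133.41840444] [-3.14128019e+00 -5.21397087e-04  1.12868433e+00]
[[509.  46.  45.]
 [556.  44.  45.]
 [550. -73.  45.]
 [504. -70.  45.]] [529.50109931 -13.48427709  45.        ]
[np.float64(46.394000986640854), np.float64(116.65458436826879)] -2.8054472093750187
```

View pics/p5.png

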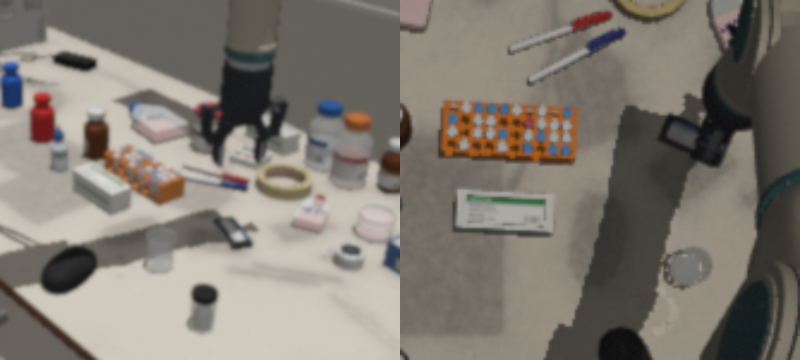

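Carton is at (530,-13) with yaw -2.8°, well within tolerance. The gripper is above the case with its yaw aligned, so I'm descending.

Request:
move_arm(
  plan=[
    [[0, -1, -50], [0, 0, 0], 0.7],
    [[0, 0, -40], [0, 0, 0], 0.7],
    [[0, 0, -25], [0, 0, 0], 0.7],
    [[0, 0, -10], [0, 0, 0], 0.7],
    [[0, 0, -4], [0, 0, 0], 0.7],
    [[0, 0, 0], [0, 0, 0], 0.7],
    [[0, 0, 0], [0, 0, 0], 0],
    [[0, 0, 0], [0, 0, 0], 0],
    [[0, 0, 0], [0, 0, 0], 0],
    [[0, 0, 0], [0, 0, 0], 0],
  ],
)

```text
clock: 20.35
eef_pos: [621.2, -243.2, 5.9]
tool_rot: [3.139, -0.0, 1.126]
force: [-0.4, -0.1, 5.6]
width: 34.2
gripper_force: 60.3
```

Request:
move_arm(
  plan=[
    [[0, 0, 30], [0, 0, 0], 0],
    [[0, 0, 50], [0, 0, 0], 0],
    [[0, 0, 40], [0, 0, 0], 0],
    [[-18, 45, 0], [0, 0, 5.7], 0],
    [[-18, 45, 0], [0, 0, 5.7], 0],
    [[-18, 46, 0], [0, 0, 5.7], 0],
    [[-18, 46, 0], [0, 0, 5.7], 0],
    [[-18, 46, 0], [0, 0, 0], 0],
    [[0, 0, 0], [0, 0, 0], 0],
    [[0, 0, 0], [0, 0, 0], 0],
  ],
)

```text
clock: 21.6
eef_pos: [530.5, -15.4, 124.6]
tool_rot: [3.141, 0.001, 1.524]
force: [-0.2, 0.2, -0.8]
width: 34.1
gripper_force: 59.9
```

```bash
python3 - <<'E'
from h import *
s=cams.get_image("scene");t=cams.get_image("top")
st=status.read_state();print(st["eef_pos"],st["tool_rot"],st["width"])
x,y=proj("scene",(530,-14,90)).astype(int);X,Y=proj("top",(530,-14,90)).astype(int)
cv2.imwrite("pics/p6.png",np.hstack([cv2.resize(s[y-60:y+60,x-67:x+67],(400,360),interpolation=2),cv2.resize(t[Y-60:Y+60,X-67:X+67],(400,360),interpolation=2)]))
E
```

```text
[530.68327854 -16.42971273 124.37578881] [3.14095596e+00 8.68136506e-04 1.52158540e+00] 33.97799005763415
```

View pics/p6.png

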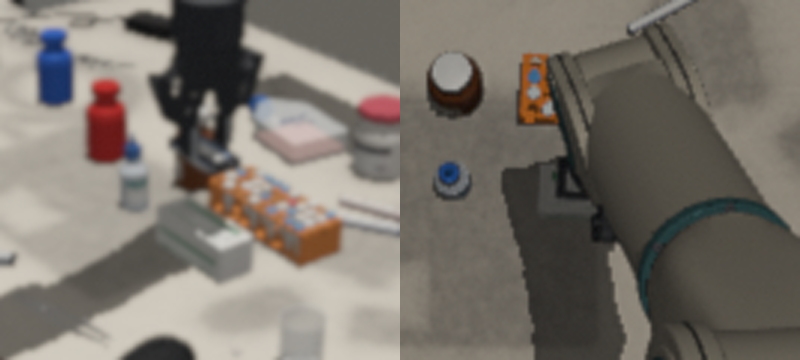

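The case is held level over the carton, so I'm lowering it.

Request:
move_arm(
  plan=[
    [[0, 2, -35], [0, 0, 0], 0],
    [[0, 0, -20], [0, 0, 0], 0],
    [[0, 0, -12], [0, 0, 0], 0],
    [[0, 0, -5], [0, 0, 0], 0],
    [[0, 0, -2], [0, 0, 0], 0],
    [[0, 0, 0], [0, 0, 0], 0],
  ],
)

```text
clock: 22.45
eef_pos: [530.4, -13.3, 51.2]
tool_rot: [3.141, 0.001, 1.523]
force: [-1.7, -0.2, 3.8]
width: 34.1
gripper_force: 60.3
```

Request:
move_arm(
  plan=[
    [[0, 0, 0], [0, 0, 0], 0.7],
    [[0, 0, 0], [0, 0, 0], 0.7],
    [[0, 0, 0], [0, 0, 0], 0.7],
    [[0, 0, 20], [0, 0, 0], 0.7],
    [[0, 0, 50], [0, 0, 0], 0.7],
    [[0, 0, 60], [0, 0, 0], 0.7],
    [[5, -60, 30], [0, 0, 0], 0.7],
    [[5, -60, 0], [0, 0, 0], 0.7],
    [[0, -60, 0], [0, 0, 0], 0.7],
    [[0, -60, 0], [0, 0, 0], 0.7],
  ],
)

```text
clock: 23.7
eef_pos: [539.7, -250.3, 208.3]
tool_rot: [3.141, -0.0, 1.524]
force: [0.5, 0.5, -0.1]
width: 59.6
gripper_force: 0.0
```

Request:
move_arm(
  plan=[
    [[0, -60, 0], [0, 0, 0], 0.7],
    [[0, -50, 0], [0, 0, 0], 0.7],
    [[0, 0, 0], [0, 0, 0], 0.7],
  ],
)

```text
clock: 24.08
eef_pos: [537.6, -364.6, 207.3]
tool_rot: [-3.14, 0.003, 1.516]
force: [-0.8, 0.6, -0.4]
width: 60.2
gripper_force: 0.0
```

```bash
python3 - <<'E'
from h import *
s=cams.get_image("scene");t=cams.get_image("top");T=hsv(t)
x,y=proj("scene",(560,0,50)).astype(int);X,Y=proj("top",(560,0,50)).astype(int)
cv2.imwrite("pics/p7.png",np.hstack([cv2.resize(s[y-60:y+60,x-67:x+67],(400,360),interpolation=2),cv2.resize(t[Y-60:Y+60,X-67:X+67],(400,360),interpolation=2)]))
def rect(m,z,lab):
    m=cv2.morphologyEx(m,cv2.MORPH_CLOSE,np.ones((5,5)));x,y=proj("top",(530,-14,50)).astype(int);c,k=blob(m,(x-28,y-12,x+28,y+10))
    W=np.array([onz("top",p,z) for p in cv2.boxPoints(cv2.minAreaRect(k))]);e=[W[1]-W[0],W[2]-W[1]];l=max(e,key=np.linalg.norm)
    print(lab,W.mean(0),[round(np.linalg.norm(q)) for q in e],np.degrees(np.arctan(-l[0]/l[1])))
rect(cv2.inRange(T,(0,0,0),(180,255,60))|cv2.inRange(T,(95,40,0),(130,255,255)),58,"case")
rect(cv2.inRange(T,(0,0,100),(180,26,255))|cv2.inRange(T,(0,0,0),(180,255,60))|cv2.inRange(T,(40,60,30),(130,255,255)),45,"carton")
E
```

```text
case [523.71104723  -9.86148382  58.        ] [39, 81] -2.804763709602988
carton [530.97051401 -12.41182835  45.        ] [118, 48] 0.413091852990831
```

View pics/p7.png

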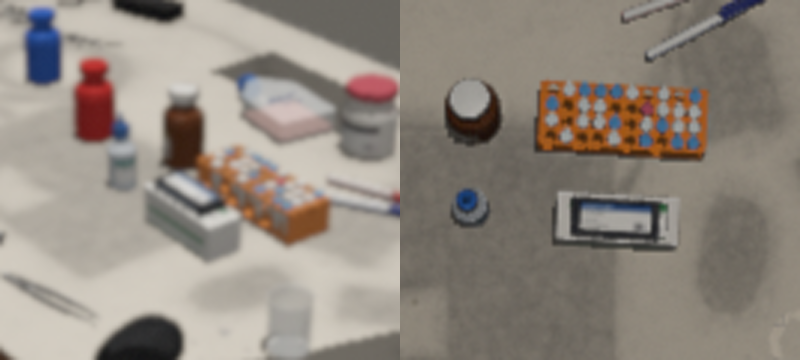

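The final view shows everything in place: bottle (472,107), dropper (468,205), and carton (617,218) with the case centred on it. The case is about 5 mm or less off across the carton and 3 mm off along it, so I'm handing in.

```bash
python3 -c "
from cell import ctrl
print(ctrl.finish_job())"
```

```text
the job is handed in; nothing more can be done
None
```

The cell-counting station is set out round the rack and handed in at about 24 s of the 99 s; by my last camera measurements every placement is within tolerance (the largest offset is the case, up to 7 mm across the carton), the canister and beaker were left alone, and no verdict was returned.

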